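Close up the effects unit: turn its two hatch screws home

ROBOT

A 7-joint arm with a two-finger parallel gripper is mounted at the origin on the work surface. World frame = base frame: x ahead of the robot, y to its left, z up, the work surface at z = 0. Lengths are in m, angles in rad, forces in N, time in s.
With the tool pointing down it reaches from about 0.425 to 0.8 m from the base axis. Payload 8.3 kg.
Tool frame: the origin (TCP) lies at the very end of the fingers, on their centre line; the grasp point (between the pads) lies 19 mm behind it; z points along the fingers, y is the line along which they close (so a half turn about z gives the same grasp; the last joint's range is limited). The gripper opens to 85 mm and grips with 20 to 120 N. Pads are 22 mm wide; open, the fingers measure 114 mm over their backs; the gripper's body (76 mm by 85 mm) begins 54 mm behind the grasp point. The pads swing forward as they close: fully open they stand 13 mm farther back than shut.
Start: joints at [-1.339, 0.383, 0.016, 1.37, -0.006, 1.388, -0.046], TCP at [0.182, 0.598, 0.231] pointing down, gripper open.
Joint ranges: [-2.95, 2.95], [-0.25, 2.06], [-1.52, 1.56], [0.18, 2.33], [-1.44, 4.58], [0.02, 2.06], [-3.01, 3.01]. Speed limits (rad/s): [2.39, 2.39, 3.01, 3.01, 3.14, 3.14, 3.14].

INTERFACE

Orientations are given as a unit quaternion [x, y, z, w].
In Python, from workcell import * gives the robot as it stands. The module is installed in compiled form; this text tells all that it offers.
- The arm moves only by the shell command python3 -m creep 'ROWS' [FORCE]. ROWS is JSON, a list of rows, each an object with "xyz": the shift along the tool's x, y, z in mm, a list of three; "turn": the turn, a rotation vector about the tool's x, y, z in rad, a list of three; "claw": the gripper command: -1 is fully open, 1 is shut, values between are in proportion. A call has 1 to 8 rows; each row shifts and turns the commanded pose from where the row before left it, along the tool's axes as they then stand; what a row does not reach is not made up. A row lasts 1/10 s, in which the tool goes at most 50 mm and 8.59 degrees, less where a joint would pass 70% of its speed; a pose out of reach is approached as far as the arm can. A call is refused whole if a number of a shift passes 50 or a number of a turn 0.15, either way. A call with a gripper value outside its range is refused whole. The fingers move at their own pace and stop on an object; FORCE is the grip in N (left out, the last holds). Time passes only in rows, so rows that do not move let the fingers close. It gives the time, the measured TCP pose, the force, the opening and the grip force at its end, in the units of the state.
- sense(): the state, without advancing time (a new reading comes with each control period).
- get_image(name): name is "side" or "top"; returns (picture, depth): 480x640x3 uint8, red, green, blue; 480x640 float32, m along the optical axis (not along the pixel's ray), 0 where there is no reading.
- calibration(name): a dict with "camera_matrix" (3x3 intrinsics, pixels), "camera_from_world" (4x4, takes a point from world to camera coordinates). Camera axes: x right, y down, z forward; pixel columns grow to the right and rows downward; lengths in m; the calibration is good to about 2 mm. A picture is of the moment at which its call begins. calibration takes no time and is no camera call.
- finish_job(): hands the job in; it is judged then, once.
Trained networks look in the newest picture that a camera, given by its name, has taken for a name from the list of things; names that differ only in an ending like _2 or _b are one class to them, and where a whole thing is asked for, a point or a joint stands for the part that bears it (a point fixed in the world has none). Each returns a list of dicts, best first, with "score" (0 to 1); they miss things now and then, are a little off and sometimes report something else, mostly with a low value. They report only what shows in the picture. A call takes as long as a camera call. They do not tell look-alikes from the thing itself.
- spot_in(thing, camera): "at" ([x, y, z] in m, in world coordinates, good to about 4 mm: the middle of the surface that is visible of it).
- silhouettes(thing, camera): "pixels" (480x640 bool, what is visible of it).
The state is a dict: "time_s": time; "joint_pos": joint angles; "joint_vel": joint speeds; "joint_torque": joint torques, N m; "tcp_pos": TCP position; "eef_rot": TCP orientation; "force": force on the tool from outside, world axes, zero at the start; "torque": the same for the moment, N m; "finger_gap": finger opening in m; "grip_force": force on a finger pad.
Only numpy, scipy, OpenCV 4.12 (cv2) and the standard library are available. Lean on these libraries where they do the work, as an engineer would, in place of code of your own. Each camera call takes 0.05 s, during which the arm holds its last target. There are 200 camera calls.

TASK

The effects unit lies underside up on the desk and both slotted screws of its hatch are still loose. Take the yellow key from its wooden stand, turn both screws clockwise with it until they stop fully home, then put the key back upright in its stand, blade down. Turn the screws with the key only, and do not shift the mug, the jar or the green pedal.

Things in the scene. Friction and masses are not known exactly. Their poses are not given: they have to be found in the camera images.
- unit: Red floor effects unit lying face down, 150 (x) by 220 (y) by 54 mm, fixed to the desk; on its upper face four black rubber feet 8 mm high at the corners and in the middle a silver hatch plate 70 (x) by 150 (y) mm, whose face is 66 mm above the desk. Origin: centre of its underside, z up.
- well_a (a point): Centre of the mouth of screw a's well (the unit's +y one), level with the hatch face; its axes are the unit's, not the screw's. The well is round, 25 mm across. In it sits a brass head 22 mm across, top 3 mm below the hatch face, with one straight slot through its centre over its whole width, 5.5 mm wide, its black floor 9 mm below the hatch face. The head never rises or sinks.
- well_b (a point): The same for screw b (the -y well of the unit), 90 mm from well a.
- screw_a (a joint): How far screw a is turned clockwise (seen from above), rad: 3.6 at its hard stop, fully home; it starts 2.4 to 3.2 short of that. It stays where left and takes about 0.1 N m to turn. The reading tells nothing of which way the slot points: see it, or feel for it by resting the blade on the head and turning until it drops in.
- screw_b (a joint): The same for screw b.
- key: Loose slotted key, 85 mm tall, 60 to 130 g. Origin: centre of the blade's lower edge, z up the shaft. Steel blade 18 mm wide along the key's x, 3 mm thick (y), 12 mm high; shaft 12 mm across to z = 38; black collar 34 mm across, z = 38 to 43; yellow flat grip 34 mm wide (x), 11 mm thick (y), z = 43 to 85. Pinch the grip across its 11 mm thickness.
- stand: Round wooden stand, fixed, 48 mm across and 45 mm high, with a round hole 26 mm across right through. The key stands in it with its collar resting on the rim (key origin 7 mm above the desk). Origin: centre of its underside.
- mug: Loose white mug, 76 mm across, 90 mm high, handle to its y. Origin: centre of its underside. Leave alone.
- pick_jar: Loose amber jar with black cap, 60 mm across, 70 mm high. Origin: centre of its underside. Leave alone.
- stomp: Loose green pedal, 66 by 112 mm, 52 mm high. Origin: centre of its underside. Leave alone.
Not all that is in view belongs to the job. Of the things like the key, leave any that is turquoise; of the rest the larger one is meant. Several things have the shape of the stand; the one meant has the colours described above.

How it is judged:
On the way, in this order (a step that is already met when the one before it is completed fails the run):
1. the key has been lifted out of the stand (height (world z) of key above 0.05 m), for 0.1 s.
2. both screws are fully home (value of joint each of screw_a, screw_b above 3.5 rad), for 0.1 s.
At the end, for the whole second after the job is handed in: Both screws read above 3.5 rad (stop at 3.6), and the key stands at rest in its stand: its origin within 8 mm of the stand's axis and below 11 mm, within 0.1 rad of upright (all of step 2 and horizontal distance between key and stand below 0.008 m and height (world z) of key below 0.011 m and angle between key's own z axis and vertical below 0.1 rad and linear speed of key below 0.02 m/s); the robot touches nothing.
It fails at once if the fingers turn or touch a screw (contact force between the fingers and screw_a above 0.5 N or contact force between the fingers and screw_b above 0.5 N).
It fails at once if the mug, jar or pedal is moved by more than 20 mm (distance of any of mug, pick_jar, stomp from where it was at the start of the episode above 0.02 m).
It also fails if it takes over 67 s, if anything falls off the work surface, if the arm or the gripper's body presses on something with over 40 N, if the wrist force passes 120 N, or if a joint passes its speed limit or range.

## Working session

There is one attempt and no reset: what is moved stays moved. The work goes in short steps, Python scripts to look and compute and a shell command to move; the robot and the scene stay as the last step left them, time stands still between calls to the robot, and variables do not carry over. Pictures are saved under pics/ and viewed, at most 10 in all, crops included, and the job is handed in when it is done.

```bash
mkdir -p pics; cat > h.py <<'E'
from workcell import *
import numpy as np, cv2
def cloud(name):
    im,d=get_image(name); c=calibration(name); K=np.array(c["camera_matrix"]); T=np.linalg.inv(np.array(c["camera_from_world"]))
    v,u=np.mgrid[0:480,0:640]
    P=np.stack([(u-K[0,2])*d/K[0,0],(v-K[1,2])*d/K[1,1],d],-1)
    W=P@T[:3,:3].T+T[:3,3]; W[d==0]=np.nan
    return im,d,W
def save(im,f,s=1): cv2.imwrite("pics/"+f,cv2.resize(im[:,:,::-1],None,fx=s,fy=s,interpolation=cv2.INTER_CUBIC))
E
python3 - <<'E'
from h import *
for n in("top","side"):
    im,d,W=cloud(n); save(im,n+"0.png"); np.savez("pics/"+n+"0.npz",im=im,W=W)
    T=np.linalg.inv(np.array(calibration(n)["camera_from_world"]));print(n,T.round(3))
    for t in("key","stand","well_a","unit","mug","pick_jar","stomp"):
        print(t,[(np.round(r["at"],3).tolist(),round(r["score"],2)) for r in spot_in(t,n)])
print(sense())
E
```

```text
top [[-0.023 -0.985  0.168  0.409]
 [-1.     0.021 -0.011  0.041]
 [ 0.007 -0.168 -0.986  1.22 ]
 [ 0.     0.     0.     1.   ]]
key [([0.461, 0.289, 0.08], 0.63), ([0.483, 0.384, 0.048], 0.57), ([0.558, -0.064, 0.051], 0.51)]
stand [([0.464, 0.283, 0.046], 0.71), ([0.467, 0.199, 0.044], 0.68)]
well_a [([0.555, -0.061, 0.05], 0.82), ([0.463, 0.282, 0.049], 0.52)]
unit [([0.556, -0.059, 0.054], 0.72)]
mug [([0.434, -0.324, 0.04], 0.63)]
pick_jar [([0.68, 0.317, 0.069], 0.61)]
stomp [([0.756, -0.062, 0.04], 0.86)]
side [[-0.996 -0.069  0.048  0.546]
 [-0.082  0.668 -0.74   0.749]
 [ 0.019 -0.741 -0.671  0.704]
 [ 0.     0.     0.     1.   ]]
key [([0.463, 0.304, 0.076], 0.69), ([0.399, 0.304, 0.042], 0.65)]
stand [([0.465, 0.213, 0.033], 0.92)]
well_a [([0.56, -0.004, 0.056], 0.6)]
unit [([0.56, -0.008, 0.054], 0.86)]
mug [([0.437, -0.284, 0.062], 0.74)]
pick_jar [([0.675, 0.342, 0.063], 0.79)]
stomp [([0.759, -0.045, 0.042], 0.6)]
{'time_s': 0.8, 'joint_pos': array([-1.33891368,  0.3833516 ,  0.01638383,  1.37008278, -0.00629254,
        1.38819658, -0.04650108]), 'joint_vel': array([ 4.82175326e-04,  6.71302760e-05,  1.32070093e-05,  8.73360105e-04,
        4.19290381e-04, -3.78536252e-04,  7.17818306e-04]), 'joint_torque': array([-1.33008798e-04, -6.27265692e+01,  8.42733085e-01, -3.72068775e+01,
        1.65857503e-02,  2.45999974e-03,  1.50732069e-05]), 'tcp_pos': array([0.18152823, 0.59804897, 0.23131723]), 'eef_rot': array([ 1.46827818e-01,  9.89162065e-01,  8.84896197e-06, -2.93158472e-05]), 'force': array([0.42695101, 0.21159033, 0.36738031]), 'torque': array([ 0.00546454, -0.01314192, -0.03216036]), 'grip_force': 0.0, 'finger_gap': 0.08514491570135443}
```

View pics/top0.png

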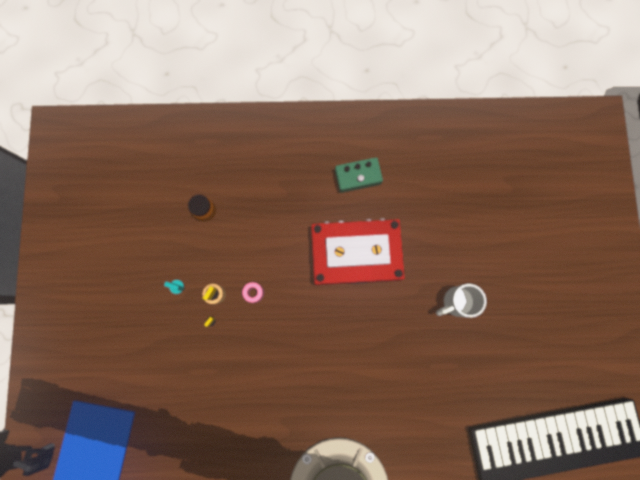

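View pics/side0.png

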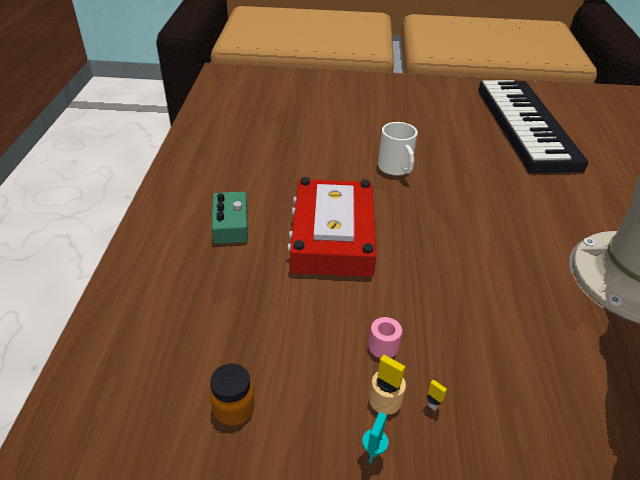

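Top view: the key in the wooden stand is at (212,294), with the small yellow decoy at (209,322), the turquoise one at (175,287) and the pink ring at (252,292). The screws are at (340,252) = a and (376,250) = b. In the side view they are a (334,225) and b (335,194), and the key is at (390,375).

```bash
cat > m.py <<'E'
from h import *
def pca(P):
    c=P.mean(0);w,V=np.linalg.eigh(np.cov((P-c).T));return c,np.sqrt(w),V
for n,kb,wa,wb,sb in(("top",(190,275,235,312),(340,252),(376,250),(326,233,392,268)),("side",(365,345,420,420),(334,225),(335,194),(310,180,360,245))):
    z=np.load("pics/"+n+"0.npz");im,W=z["im"],z["W"]
    hsv=cv2.cvtColor(im,cv2.COLOR_RGB2HSV).astype(int);H,S,V=[hsv[...,i] for i in range(3)]
    m=np.zeros((480,640),bool);m[kb[1]:kb[3],kb[0]:kb[2]]=1
    y=m&(S>200)&(H>22)&(H<34)&(V>90); P=W[y];print(n,"yellow",len(P),np.nanmin(P,0).round(3),np.nanmax(P,0).round(3))
    Q=P[P[:,2]>np.nanmax(P[:,2])-.006] ;c,s,E=pca(Q[:,:2]);print(" top edge",c.round(4),s.round(4),"long ang",np.degrees(np.arctan2(E[1,1],E[0,1])).round(1),len(Q), np.ptp(Q@np.r_[E[:,1],0]))
    c,s,E=pca(P); print(" normal",E[:,0].round(3),c.round(4))
    r=m&(S<=200)&(abs(W[...,2]-.045)<.004);R=W[r];(cx,cy),rad=cv2.minEnclosingCircle(R[:,:2].astype(np.float32));print(" rim",round(cx,4),round(cy,4),rad,len(R))
    A=np.c_[R[:,:2]*2,np.ones(len(R))]
    # hatch
    m[:]=0;m[sb[1]:sb[3],sb[0]:sb[2]]=1
    h=m&(abs(W[...,2]-.066)<.006)&(S<60)&(V>110);P=W[h];rect=cv2.minAreaRect(P[:,:2].astype(np.float32));print(" hatch",rect,np.median(P[:,2]))
    for nm,(u,v) in(("a",wa),("b",wb)):
        k=np.zeros_like(m);k[v-9:v+10,u-10:u+11]=1
        g=k&(S>90);P=W[g];c=(np.nanmin(P,0)+np.nanmax(P,0))/2
        # slot = dark
        D=W[k&(V<85)&(np.hypot(W[...,0]-c[0],W[...,1]-c[1])<.011)]
        print(" ",nm,"ctr",c.round(4),np.nanmean(P,0).round(4),np.ptp(P,0).round(3),len(P),"dark",len(D))
        if len(D)>3: cc,s,E=pca(D[:,:2]);print("   slot",cc.round(4),s.round(4),np.degrees(np.arctan2(E[1,1],E[0,1])).round(1))
    crops=[cv2.resize(im[v-12:v+13,u-13:u+14],(390,360),interpolation=cv2.INTER_CUBIC) for u,v in(wa,wb)]
    cv2.imwrite("pics/scr_%s.png"%n,np.hstack(crops)[:,:,::-1])
E
python3 m.py; python3 -c "
import cv2,numpy as np;a=[cv2.resize(cv2.imread('pics/scr_%s.png'%n),(640,295)) for n in('top','side')];cv2.imwrite('pics/scr.png',np.vstack(a))"
```

```text
top yellow 72 [ 0.451  0.284 -0.   ] [0.476 0.328 0.097]
 top edge [0.4638 0.2945] [0.0027 0.0084] long ang 146.3 46 0.029573344226822174
 normal [0.597 0.792 0.127] [0.4628 0.294  0.0882]
 rim 0.4649 0.2951 0.024236487224698067 136
 hatch ((0.5593289732933044, -0.05937879532575607), (0.07015520334243774, 0.1495649665594101), 1.6399900913238525) 0.06662339464850808
  a ctr [ 0.5584 -0.0141  0.0612] [ 0.558  -0.0143  0.0615] [0.02  0.02  0.014] 61 dark 0
  b ctr [ 0.56   -0.1042  0.0617] [ 0.5606 -0.1043  0.0618] [0.019 0.02  0.016] 58 dark 0
side yellow 599 [ 0.432  0.222 -0.   ] [0.48  0.311 0.096]
 top edge [0.4638 0.2992] [0.0033 0.0097] long ang 149.9 188 0.03405315072371304Traceback (most recent call last):
  File "m.py", line 10, in <module>
    c,s,E=pca(P); print(" normal",E[:,0].round(3),c.round(4))
          ~~~^^^
  File "m.py", line 3, in pca
    c=P.mean(0);w,V=np.linalg.eigh(np.cov((P-c).T));return c,np.sqrt(w),V
                    ~~~~~~~~~~~~~~^^^^^^^^^^^^^^^^^
    w, vt = gufunc(a, signature=signature)
            ~~~~~~^^^^^^^^^^^^^^^^^^^^^^^^
    raise LinAlgError("Eigenvalues did not converge")
numpy.linalg.LinAlgError: Eigenvalues did not converge
[ WARN:0@0.017] global loadsave.cpp:275 findDecoder imread_('pics/scr_side.png'): can't open/read file: check file path/integrity
Traceback (most recent call last):
cv2.error: OpenCV(4.12.0) /io/opencv/modules/imgproc/src/resize.cpp:4208: error: (-215:Assertion failed) !ssize.empty() in function 'resize'
```

```bash
sed -i 's/    y=m&(S>200)/    y=m\&(W[...,2]>.06)\&(S>200)/; s/^    c=P.mean/    P=P[~np.isnan(P).any(1)];c=P.mean/; s/^    A=.*//' m.py; sed -i 's/    c=P.mean(0);w/    P=P[~np.isnan(P).any(1)];c=P.mean(0);w/;s/R=W\[r\]/R=W[r];R=R[~np.isnan(R).any(1)]/' m.py
python3 m.py; python3 -c "
import cv2,numpy as np;a=[cv2.resize(cv2.imread('pics/scr_%s.png'%n),(640,295)) for n in('top','side')];cv2.imwrite('pics/scr.png',np.vstack(a))"
```

```text
top yellow 71 [0.451 0.284 0.068] [0.476 0.306 0.097]
 top edge [0.4638 0.2945] [0.0027 0.0084] long ang 146.3 46 0.029573344226822174
 normal [ 0.532  0.809 -0.25 ] [0.4629 0.2935 0.0894]
 rim 0.4649 0.2951 0.024236487224698067 136
 hatch ((0.5593289732933044, -0.05937879532575607), (0.07015520334243774, 0.1495649665594101), 1.6399900913238525) 0.06662339464850808
  a ctr [ 0.5584 -0.0141  0.0612] [ 0.558  -0.0143  0.0615] [0.02  0.02  0.014] 61 dark 0
  b ctr [ 0.56   -0.1042  0.0617] [ 0.5606 -0.1043  0.0618] [0.019 0.02  0.016] 58 dark 0
side yellow 513 [0.447 0.287 0.06 ] [0.48  0.311 0.096]
 top edge [0.4638 0.2992] [0.0033 0.0097] long ang 149.9 188 0.03405315072371304
 normal [-0.473 -0.872 -0.129] [0.4644 0.3015 0.0817]
 rim 0.4645 0.2989 0.024450933560729027 355
 hatch ((0.5593764185905457, -0.056005485355854034), (0.06978140771389008, 0.15526209771633148), 2.3917126655578613) 0.06730837739260442
  a ctr [ 0.5566 -0.0147  0.0611] [ 0.5576 -0.0139  0.0633] [0.022 0.024 0.01 ] 65 dark 5
   slot [ 0.5569 -0.0174] [0.0012 0.0049] 67.9
  b ctr [ 0.5611 -0.1025  0.0647] [ 0.5602 -0.104   0.0642] [nan nan nan] 58 dark 0
```

View pics/scr.png

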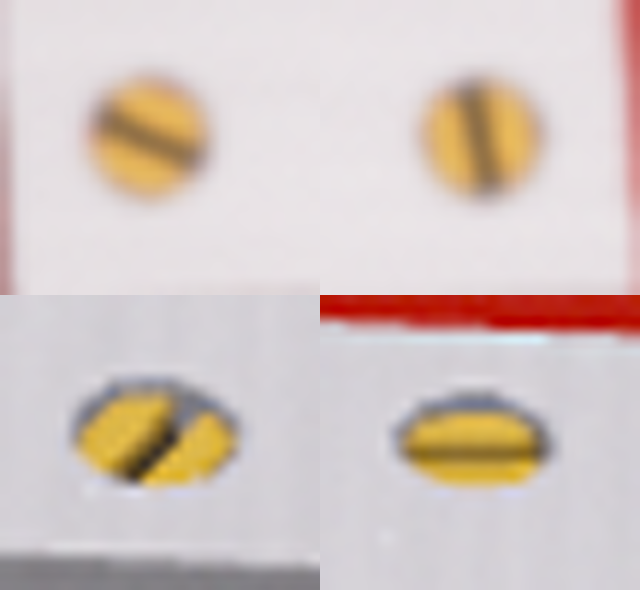

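Slots: a points at about 67° and b at about 8° (world yaw). The wells are at (0.558,-0.0145) and (0.5605,-0.104), and the stand at (0.4647,0.297) with the key's x at about 148°. These sizes agree with the given ones (rim 48 mm, hatch 70x150, well spacing 90).

```bash
cat > go.py <<'E'
import sys,numpy as np
from workcell import sense
from scipy.spatial.transform import Rotation as R
x,y,z,ang=map(float,sys.argv[1:5]) # target TCP m, tool-y yaw deg
s=sense();r=R.from_quat(s["eef_rot"]);M=r.as_matrix()
print("shift mm",(M.T@(np.array([x,y,z])-s["tcp_pos"])*1e3).round(1))
G=np.c_[[-np.cos(np.radians(ang-90+180)),-np.sin(np.radians(ang-90+180)),0]]
a=np.radians(ang);Y=np.array([np.cos(a),np.sin(a),0]);Z=np.array([0,0,-1.]);X=np.cross(Y,Z)
print("turn",R.from_matrix(M.T@np.c_[X,Y,Z]).as_rotvec().round(3),"q7",s["joint_pos"][6].round(3),"yaw",np.degrees(np.arctan2(M[1,1],M[0,1])).round(1),"tilt",np.degrees(np.arccos(-M[2,2])).round(2))
print("t",s["time_s"],"tcp",s["tcp_pos"].round(4),"F",s["force"].round(1),"Mz",s["torque"].round(2),"gap",round(s["finger_gap"],4),"grip",round(s["grip_force"],1))
E
python3 -m creep '[{"xyz":[-43,-25,0],"turn":[0,0,0],"claw":-1},{"xyz":[-43,-25,0],"turn":[0,0,0],"claw":-1},{"xyz":[-43,-25,0],"turn":[0,0,0],"claw":-1},{"xyz":[-43,-25,0],"turn":[0,0,0],"claw":-1},{"xyz":[-43,-25,0],"turn":[0,0,0],"claw":-1},{"xyz":[-43,-25,0],"turn":[0,0,0],"claw":-1},{"xyz":[-43,-25,0],"turn":[0,0,0],"claw":-1},{"xyz":[-43,-25,0],"turn":[0,0,0],"claw":-1}]'
python3 -m creep '[{"xyz":[0,0,10],"turn":[0,0,0.13],"claw":-1},{"xyz":[0,0,10],"turn":[0,0,0.13],"claw":-1},{"xyz":[0,0,0],"turn":[0,0,0],"claw":-1}]'
python3 go.py 0.4647 0.297 0.13 58
```

```text
time_s: 1.6
tcp_pos: [0.4537, 0.3051, 0.2317]
eef_rot: [0.147, 0.989, 0.0, 0.0]
force: [1.2, 0.6, -0.4]
finger_gap: 0.0854
grip_force: 0.0
time_s: 1.9
tcp_pos: [0.4522, 0.306, 0.21]
eef_rot: [0.275, 0.961, -0.001, -0.001]
force: [0.0, 0.5, -0.2]
finger_gap: 0.0851
grip_force: 0.0
shift mm [-15.4  -0.8  80. ]
turn [-0.002 -0.001  0.001] q7 0.412 yaw 58.1 tilt 0.13
t 1.9 tcp [0.4522 0.306  0.21  ] F [ 0.   0.5 -0.2] Mz [-0.   -0.02 -0.03] gap 0.0851 grip 0.0
```

```bash

python3 -m creep '[{"xyz":[-8,0,35],"turn":[0,0,0],"claw":-1},{"xyz":[-7,-1,45],"turn":[0,0,0],"claw":-1},{"xyz":[0,0,35],"turn":[0,0,0],"claw":-1},{"xyz":[0,0,25],"turn":[0,0,0],"claw":-1},{"xyz":[0,0,15],"turn":[0,0,0],"claw":-1},{"xyz":[0,0,0],"turn":[0,0,0],"claw":-1}]'
python3 go.py 0.4647 0.297 0.055 58
python3 - <<'E'
from h import *
im,d,W=cloud("side"); save(im[280:440,300:500],"g1.png",3)
E
```

```text
time_s: 2.5
tcp_pos: [0.4633, 0.2977, 0.0544]
eef_rot: [0.272, 0.962, -0.002, -0.001]
force: [-0.0, -0.4, 0.3]
finger_gap: 0.0854
grip_force: 0.0
shift mm [-1.5  0.2 -0.6]
turn [-0.004 -0.002  0.008] q7 0.486 yaw 58.5 tilt 0.23
t 2.5 tcp [0.4633 0.2977 0.0544] F [-0.  -0.4  0.3] Mz [-0.    0.   -0.05] gap 0.0854 grip 0.0
```

View pics/g1.png

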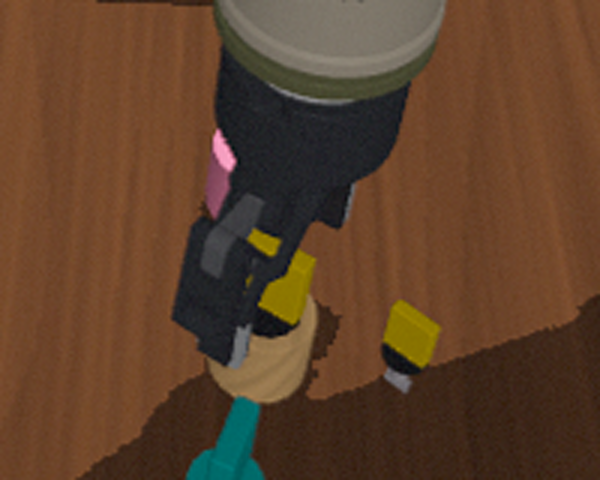

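The fingers straddle the yellow grip, at about (285,280) in the crop, with clearance. Closing and lifting.

```bash

python3 -m creep '[{"xyz":[0,0,0],"turn":[0,0,0],"claw":1},{"xyz":[0,0,0],"turn":[0,0,0],"claw":1},{"xyz":[0,0,0],"turn":[0,0,0],"claw":1},{"xyz":[0,0,0],"turn":[0,0,0],"claw":1},{"xyz":[0,0,0],"turn":[0,0,0],"claw":1},{"xyz":[0,0,0],"turn":[0,0,0],"claw":1},{"xyz":[0,0,0],"turn":[0,0,0],"claw":1},{"xyz":[0,0,0],"turn":[0,0,0],"claw":1}]' 80
python3 go.py 0.4647 0.297 0.055 58
python3 -m creep '[{"xyz":[0,0,-15],"turn":[0,0,0],"claw":1},{"xyz":[0,0,-30],"turn":[0,0,0],"claw":1},{"xyz":[0,0,-40],"turn":[0,0,0],"claw":1},{"xyz":[0,0,-40],"turn":[0,0,0],"claw":1},{"xyz":[0,0,0],"turn":[0,0,0],"claw":1}]'
python3 go.py 0.5 0.2 0.18 58
```

```text
time_s: 3.35
tcp_pos: [0.4651, 0.2981, 0.0567]
eef_rot: [0.274, 0.962, 0.0, 0.0]
force: [-0.7, -0.0, 5.4]
finger_gap: 0.0098
grip_force: 78.2
shift mm [-0.3 -1.1  1.7]
turn [0.001 0.    0.004] q7 0.482 yaw 58.2 tilt 0.03
t 3.35 tcp [0.4651 0.2981 0.0567] F [-0.7 -0.   5.4] Mz [-0.15  0.28  0.05] gap 0.0098 grip 78.2
time_s: 3.85
tcp_pos: [0.4675, 0.2995, 0.187]
eef_rot: [0.274, 0.962, 0.004, 0.003]
force: [0.7, -0.5, -0.3]
finger_gap: 0.0103
grip_force: 78.0
shift mm [-80.1 -67.5   6.7]
turn [0.009 0.003 0.004] q7 0.45 yaw 58.2 tilt 0.54
t 3.85 tcp [0.4675 0.2995 0.187 ] F [ 0.7 -0.5 -0.3] Mz [-0.02  0.03  0.02] gap 0.0103 grip 78.0
```

```bash

python3 -m creep '[{"xyz":[-30,-27,0],"turn":[0,0,0],"claw":1},{"xyz":[-30,-27,0],"turn":[0,0,0],"claw":1},{"xyz":[-30,-27,0],"turn":[0,0,0],"claw":1},{"xyz":[-30,-27,0],"turn":[0,0,0],"claw":1},{"xyz":[-30,-27,0],"turn":[0,0,0],"claw":1},{"xyz":[-30,-27,0],"turn":[0,0,0],"claw":1},{"xyz":[-30,-27,0],"turn":[0,0,0],"claw":1},{"xyz":[-30,-27,0],"turn":[0,0,0],"claw":1}]'
python3 -m creep '[{"xyz":[0,0,4],"turn":[0,0,-0.14],"claw":1},{"xyz":[0,0,4],"turn":[0,0,-0.14],"claw":1},{"xyz":[0,0,4],"turn":[0,0,-0.14],"claw":1},{"xyz":[0,0,4],"turn":[0,0,-0.14],"claw":1},{"xyz":[0,0,4],"turn":[0,0,-0.14],"claw":1},{"xyz":[0,0,4],"turn":[0,0,-0.14],"claw":1}]'
python3 -m creep '[{"xyz":[0,0,4],"turn":[0,0,-0.14],"claw":1},{"xyz":[0,0,4],"turn":[0,0,-0.14],"claw":1},{"xyz":[0,0,4],"turn":[0,0,-0.14],"claw":1},{"xyz":[0,0,2],"turn":[0,0,-0.14],"claw":1},{"xyz":[0,0,0],"turn":[0,0,-0.14],"claw":1},{"xyz":[0,0,0],"turn":[0,0,-0.14],"claw":1},{"xyz":[0,0,0],"turn":[0,0,0],"claw":1}]'
python3 go.py 0.558 -0.0145 0.15 157
```

```text
time_s: 4.65
tcp_pos: [0.5548, -0.0136, 0.1804]
eef_rot: [0.274, 0.962, -0.0, -0.001]
force: [0.5, 0.3, -0.7]
finger_gap: 0.0102
grip_force: 78.1
time_s: 5.25
tcp_pos: [0.5545, -0.012, 0.156]
eef_rot: [-0.145, 0.989, 0.0, -0.001]
force: [1.0, -0.1, -2.3]
finger_gap: 0.01
grip_force: 77.9
time_s: 5.95
tcp_pos: [0.5545, -0.0121, 0.1422]
eef_rot: [-0.534, 0.845, 0.0, -0.001]
force: [-0.0, -0.1, -0.8]
finger_gap: 0.01
grip_force: 77.9
shift mm [ 0.7 -4.2 -7.8]
turn [ 0.001 -0.001 -0.042] q7 2.722 yaw 154.6 tilt 0.09
t 5.95 tcp [ 0.5545 -0.0121  0.1422] F [-0.  -0.1 -0.8] Mz [0.02 0.02 0.03] gap 0.01 grip 77.9
```

```bash

python3 -m creep '[{"xyz":[0.7,-4.2,4],"turn":[0,0,-0.042],"claw":1},{"xyz":[0,0,2],"turn":[0,0,0],"claw":1},{"xyz":[0,0,0],"turn":[0,0,0],"claw":1}]'
python3 go.py 0.558 -0.0145 0.136 157
python3 - <<'E'
from h import *
im,d,W=cloud("side"); save(im[140:260,280:400],"a1.png",5); np.savez("pics/a1.npz",im=im,W=W)
P=W[140:260,280:400].reshape(-1,3)
P=P[~np.isnan(P).any(1)&(np.hypot(P[:,0]-.558,P[:,1]+.0145)<.03)]
for z in np.arange(.072,.14,.006):
    Q=P[abs(P[:,2]-z)<.003]
    if len(Q): print(round(z,3),len(Q),"x",np.percentile(Q[:,0],[3,97]).round(4),"y",np.percentile(Q[:,1],[3,97]).round(4))
E
```

```text
time_s: 6.25
tcp_pos: [0.558, -0.0145, 0.1365]
eef_rot: [-0.55, 0.835, 0.0, -0.001]
force: [-1.0, -0.1, -1.7]
finger_gap: 0.0098
grip_force: 77.9
shift mm [-0.  -0.   0.5]
turn [ 0.001 -0.001 -0.006] q7 2.763 yaw 156.7 tilt 0.09
t 6.25 tcp [ 0.558  -0.0145  0.1365] F [-1.  -0.1 -1.7] Mz [-0.02  0.   -0.01] gap 0.0098 grip 77.9
0.072 34 x [0.5351 0.5831] y [-0.0397  0.0094]
0.09 14 x [0.5544 0.5626] y [-0.0198 -0.0038]
0.096 9 x [0.5578 0.5629] y [-0.009  -0.0039]
0.102 17 x [0.5536 0.5635] y [-0.0119 -0.0028]
0.108 21 x [0.553  0.5637] y [-0.0106 -0.0044]
0.114 18 x [0.5533 0.5639] y [-0.0122 -0.0045]
0.12 2 x [0.557  0.5602] y [-0.0057 -0.0044]
0.126 24 x [0.5442 0.5717] y [-0.0104  0.0043]
0.132 91 x [0.5425 0.573 ] y [-0.0163  0.0052]
0.138 28 x [0.549  0.5676] y [-0.006   0.0054]
```

View pics/a1.png

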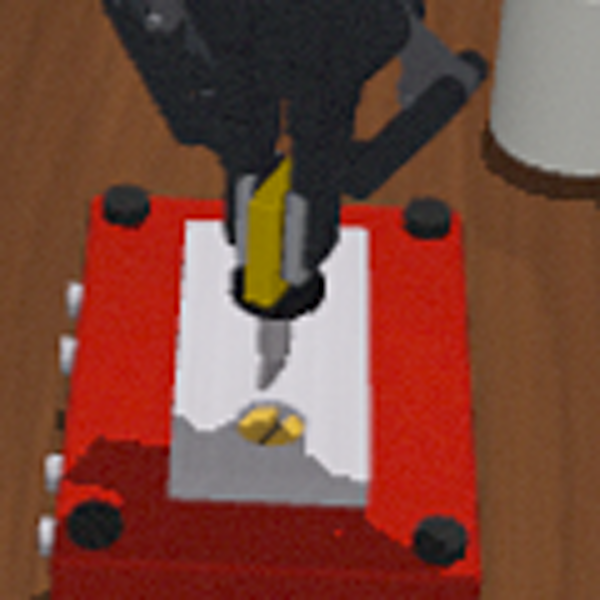

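```bash
cat > w.py <<'E'
from h import *
def ray(n,uv,z):
    c=calibration(n);K=np.array(c["camera_matrix"]);T=np.linalg.inv(np.array(c["camera_from_world"]))
    d=np.c_[uv,np.ones(len(uv))]@np.linalg.inv(K).T@T[:3,:3].T;o=T[:3,3];return o+d*((z-o[2])/d[:,2])[:,None]
if __name__=="__main__":
  for n in("top","side"):
    im=np.load("pics/%s0.npz"%n)["im"];
    c=calibration(n);M=np.array(c["camera_matrix"])@np.array(c["camera_from_world"])[:3]
    # rectify hatch plane z=.066 at 0.25 mm/px
    for nm,cx,cy in(("a",.558,-.0145),("b",.5605,-.104)):
        g=np.arange(-.02,.0201,.00025);X,Y=np.meshgrid(cx+g,cy+g,indexing="ij")
        p=np.stack([X,Y,X*0+.066,X*0+1],-1)@M.T;uv=(p[...,:2]/p[...,2:]).astype(np.float32)
        q=cv2.remap(im,uv[...,0],uv[...,1],cv2.INTER_CUBIC).astype(float)
        b=q[...,2];ref=np.median(b);w=b<.72*ref
        k,l,st,ct=cv2.connectedComponentsWithStats(w.astype(np.uint8));i=1+np.argmax(st[1:,4])
        cnt=cv2.findContours((l==i).astype(np.uint8),0,1)[0][0];e=cv2.fitEllipse(cnt)
        print(n,nm,"well",(cx+(e[0][1]-80)*.00025).round(4),(cy+(e[0][0]-80)*.00025).round(4),"axes mm",np.array(e[1])*.25)
E
python3 w.py
python3 - <<'E'
from w import *
z=np.load("pics/a1.npz");im,W=z["im"],z["W"]
# shaft & collar by world height, silhouettes per image row
m=(np.hypot(W[...,0]-.558,W[...,1]+.010)<.022)
hsv=cv2.cvtColor(im,cv2.COLOR_RGB2HSV)
for v in range(192,222):
    u=np.where(m[v]&(W[v,:,2]>.08))[0]
    if len(u): print(v,u.min(),u.max(),W[v,u,2].mean().round(3),hsv[v,u.min():u.max()+1,2].mean().round(0))
E
```

```text
192 327 344 0.148 112.0
193 327 343 0.145 107.0
194 326 343 0.141 103.0
195 326 344 0.138 99.0
196 326 344 0.136 91.0
197 326 344 0.134 81.0
198 326 344 0.133 74.0
199 326 344 0.132 77.0
200 327 343 0.131 58.0
201 327 342 0.13 41.0
202 329 341 0.129 36.0
203 331 339 0.125 50.0
204 331 337 0.116 128.0
205 331 337 0.114 129.0
206 331 337 0.111 123.0
207 331 337 0.11 123.0
208 331 337 0.107 123.0
209 331 337 0.105 123.0
210 331 337 0.103 125.0
211 332 336 0.101 127.0
212 332 336 0.096 114.0
213 331 336 0.095 125.0
214 331 335 0.093 129.0
215 331 334 0.092 123.0
216 331 333 0.091 129.0
217 331 333 0.089 141.0Traceback (most recent call last):
  File "w.py", line 17, in <module>
    print(n,nm,"well",(cx+(e[0][1]-80)*.00025).round(4),(cy+(e[0][0]-80)*.00025).round(4),"axes mm",np.array(e[1])*.25)
                      ^^^^^^^^^^^^^^^^^^^^^^^^^^^^^^
AttributeError: 'float' object has no attribute 'round'
```

```bash
sed -i 's/print(n,nm,.*/print(n,nm,"well %.4f %.4f"%(cx+(e[0][1]-80)*.00025,cy+(e[0][0]-80)*.00025),"axes mm",np.array(e[1])*.25)/' w.py; python3 w.py
python3 - <<'E'
from w import *
c=calibration("side");M=np.array(c["camera_matrix"])@np.array(c["camera_from_world"])[:3]
def pr(*p): q=M@np.r_[p,1];return (q[:2]/q[2]).round(2)
for dx,dy in((0,0),(0,.003),(.001,.003)):
    x,y=.558+dx,-.0145+dy
    print("tip",pr(x+.0035,y+.0083,.0868),"axis@.110",pr(x,y,.110),"collar front bottom",pr(x,y+.017,.1248),"shaft front top",pr(x,y+.006,.1248))
# rim circle of stand in z=.045 plane, both cameras
for n,(u0,v0,u1,v1) in(("top",(195,278,232,312)),("side",(360,360,420,420))):
    z=np.load("pics/%s0.npz"%n);W=z["W"][v0:v1,u0:u1].reshape(-1,3)
    R=W[(abs(W[:,2]-.0455)<.0025)&(np.hypot(W[:,0]-.4647,W[:,1]-.297)<.028)]
    print(n,R.min(0),R.max(0),((R.min(0)+R.max(0))/2).round(4),cv2.minEnclosingCircle(R[:,:2].astype(np.float32)))
E
```

```text
top a well 0.5573 -0.0140 axes mm [23.10264206 23.45567322]
top b well 0.5602 -0.1040 axes mm [23.25961113 23.45131302]
side a well 0.5572 -0.0124 axes mm [23.89833069 24.37899208]
side b well 0.5602 -0.1029 axes mm [23.85415459 24.23934555]
tip [331.57 217.47] axis@.110 [334.4 204.3] collar front bottom [334.29 203.56] shaft front top [334.62 199.64]
tip [331.47 218.55] axis@.110 [334.31 205.36] collar front bottom [334.19 204.64] shaft front top [334.53 200.7 ]
tip [330.91 218.51] axis@.110 [333.74 205.32] collar front bottom [333.61 204.6 ] shaft front top [333.94 200.66]
top [0.44295146 0.27118503 0.04301147] [0.48667874 0.31762383 0.04798313] [0.4648 0.2944 0.0455] ((0.46476346254348755, 0.29468122124671936), 0.02379954420030117)
side [0.44138505 0.27942138 0.04311658] [0.4876684  0.32297316 0.04799462] [0.4645 0.3012 0.0456] ((0.464521199464798, 0.2989497780799866), 0.024450933560729027)
```

```bash
python3 go.py 0.557 -0.0133 0.116 157 | head -2; cat > /dev/null
python3 -m creep '[{"xyz":[0.8,1.2,6],"turn":[0,0,-0.006],"claw":1},{"xyz":[0,0,7],"turn":[0,0,0],"claw":1},{"xyz":[0,0,7],"turn":[0,0,0],"claw":1},{"xyz":[0,0,0],"turn":[0,0,0],"claw":1}]'
python3 go.py 0.557 -0.0133 0.107 157
```

```text
shift mm [-0.6  1.5 20.8]
turn [ 0.001 -0.001 -0.005] q7 2.764 yaw 156.7 tilt 0.06
time_s: 6.7
tcp_pos: [0.5562, -0.0147, 0.1158]
eef_rot: [-0.553, 0.833, 0.001, -0.001]
force: [0.1, -1.1, -0.5]
finger_gap: 0.0102
grip_force: 77.9
shift mm [-1.6 -0.2  8.7]
turn [ 0.002 -0.001  0.004] q7 2.776 yaw 157.2 tilt 0.14
t 6.7 tcp [ 0.5562 -0.0147  0.1158] F [ 0.1 -1.1 -0.5] Mz [-0.01  0.01  0.02] gap 0.0102 grip 77.9
```

```bash

python3 -m creep '[{"xyz":[-1.5,-0.2,0],"turn":[0,0,0],"claw":1},{"xyz":[0,0,2],"turn":[0,0,0],"claw":1},{"xyz":[0,0,2],"turn":[0,0,0],"claw":1},{"xyz":[0,0,2],"turn":[0,0,0],"claw":1},{"xyz":[0,0,1.5],"turn":[0,0,0],"claw":1},{"xyz":[0,0,0],"turn":[0,0,0],"claw":1}]'
python3 go.py 0.557 -0.0133 0.107 157
```

```text
time_s: 7.3
tcp_pos: [0.5577, -0.0135, 0.1095]
eef_rot: [-0.554, 0.833, 0.0, -0.0]
force: [1.1, -0.3, -1.4]
finger_gap: 0.0099
grip_force: 77.9
shift mm [0.1 0.7 2.5]
turn [ 0.    -0.     0.004] q7 2.776 yaw 157.2 tilt 0.03
t 7.3 tcp [ 0.5577 -0.0135  0.1095] F [ 1.1 -0.3 -1.4] Mz [0.02 0.   0.04] gap 0.0099 grip 77.9
```

No contact force, and already 3 mm below the head-top level, so the blade is in the slot. Turning next.

```bash

python3 -m creep '[{"xyz":[0,0.4,1.3],"turn":[0,0,0],"claw":1},{"xyz":[0,0,0],"turn":[0,0,0.05],"claw":1},{"xyz":[0,0,0],"turn":[0,0,0.1],"claw":1},{"xyz":[0,0,0],"turn":[0,0,0.1],"claw":1},{"xyz":[0,0,0],"turn":[0,0,0.1],"claw":1},{"xyz":[0,0,0],"turn":[0,0,0.1],"claw":1}]'
python3 go.py 0.5573 -0.0135 0.107 157
```

```text
time_s: 7.9
tcp_pos: [0.5578, -0.0137, 0.1085]
eef_rot: [-0.352, 0.936, -0.0, 0.0]
force: [0.4, -0.0, -1.9]
finger_gap: 0.0102
grip_force: 77.9
shift mm [0.3 0.5 1.5]
turn [-0.001 -0.    -0.45 ] q7 2.345 yaw 131.2 tilt 0.05
t 7.9 tcp [ 0.5578 -0.0137  0.1085] F [ 0.4 -0.  -1.9] Mz [-0.3  -0.34  0.11] gap 0.0102 grip 77.9
```

Torque is 0.11 N·m, which matches the screw turning. Continuing.

```bash

python3 -m creep '[{"xyz":[0,0,0],"turn":[0,0,0.13],"claw":1},{"xyz":[0,0,0],"turn":[0,0,0.13],"claw":1},{"xyz":[0,0,0],"turn":[0,0,0.13],"claw":1},{"xyz":[0,0,0],"turn":[0,0,0.13],"claw":1},{"xyz":[0,0,0],"turn":[0,0,0.13],"claw":1},{"xyz":[0,0,0],"turn":[0,0,0.13],"claw":1},{"xyz":[0,0,0],"turn":[0,0,0.13],"claw":1},{"xyz":[0,0,0],"turn":[0,0,0.13],"claw":1}]' >/dev/null
python3 go.py 0.5573 -0.0135 0.107 157
python3 -m creep '[{"xyz":[0,0,0],"turn":[0,0,0.13],"claw":1},{"xyz":[0,0,0],"turn":[0,0,0.13],"claw":1},{"xyz":[0,0,0],"turn":[0,0,0.13],"claw":1},{"xyz":[0,0,0],"turn":[0,0,0.13],"claw":1},{"xyz":[0,0,0],"turn":[0,0,0.13],"claw":1}]' >/dev/null
python3 go.py 0.5573 -0.0135 0.107 157
```

```text
shift mm [0.8 0.1 1.6]
turn [-1.000e-03  1.000e-03 -1.492e+00] q7 1.362 yaw 71.5 tilt 0.08
t 8.7 tcp [ 0.558  -0.0138  0.1086] F [ 0.9 -1.6 -3. ] Mz [-0.48 -0.48  0.12] gap 0.0103 grip 77.8
shift mm [ 0.8 -0.3  1.6]
turn [-1.000e-03  1.000e-03 -2.142e+00] q7 0.756 yaw 34.3 tilt 0.08
t 9.2 tcp [ 0.558  -0.014   0.1086] F [ 1.6 -2.5 -2.6] Mz [-0.58 -0.45  0.1 ] gap 0.0101 grip 77.8
```

Turned 2.14 rad so far. Taking smaller steps now while watching for the stop.

```bash

python3 -m creep '[{"xyz":[0,0,0],"turn":[0,0,0.1],"claw":1},{"xyz":[0,0,0],"turn":[0,0,0.1],"claw":1},{"xyz":[0,0,0],"turn":[0,0,0.08],"claw":1}]' >/dev/null
python3 go.py 0.5573 -0.0135 0.107 157
python3 -m creep '[{"xyz":[0,0,0],"turn":[0,0,0.06],"claw":1},{"xyz":[0,0,0],"turn":[0,0,0.06],"claw":1}]' >/dev/null
python3 go.py 0.5573 -0.0135 0.107 157
python3 -m creep '[{"xyz":[0,0,0],"turn":[0,0,0.06],"claw":1},{"xyz":[0,0,0],"turn":[0,0,0.06],"claw":1}]' >/dev/null
python3 go.py 0.5573 -0.0135 0.107 157
```

```text
shift mm [ 0.7 -0.4  1.6]
turn [-1.00e-03  1.00e-03 -2.42e+00] q7 0.498 yaw 18.3 tilt 0.09
t 9.5 tcp [ 0.5579 -0.014   0.1086] F [ 2.5 -2.1 -3.6] Mz [-0.53 -0.46  0.16] gap 0.0099 grip 77.9
shift mm [ 0.7 -0.5  1.6]
turn [-1.000e-03  2.000e-03 -2.539e+00] q7 0.388 yaw 11.5 tilt 0.09
t 9.7 tcp [ 0.5579 -0.0141  0.1086] F [ 1.4 -3.6 -2.2] Mz [-0.63 -0.49  0.11] gap 0.0099 grip 77.9
shift mm [ 0.6 -0.6  1.6]
turn [-1.000e-03  2.000e-03 -2.659e+00] q7 0.278 yaw 4.7 tilt 0.09
t 9.9 tcp [ 0.5579 -0.0141  0.1086] F [ 1.2 -3.1 -2.3] Mz [-0.69 -0.41  0.12] gap 0.0101 grip 77.9
```

```bash

python3 -m creep '[{"xyz":[0,0,0],"turn":[0,0,0.06],"claw":1},{"xyz":[0,0,0],"turn":[0,0,0.06],"claw":1}]' >/dev/null
python3 go.py 0.5573 -0.0135 0.107 157|tail -2
python3 -m creep '[{"xyz":[0,0,0],"turn":[0,0,0.06],"claw":1},{"xyz":[0,0,0],"turn":[0,0,0.06],"claw":1}]' >/dev/null
python3 go.py 0.5573 -0.0135 0.107 157|tail -2
python3 -m creep '[{"xyz":[0,0,0],"turn":[0,0,0.06],"claw":1},{"xyz":[0,0,0],"turn":[0,0,0.06],"claw":1}]' >/dev/null
python3 go.py 0.5573 -0.0135 0.107 157|tail -2
```

```text
turn [-1.000e-03  2.000e-03 -2.779e+00] q7 0.168 yaw -2.2 tilt 0.09
t 10.1 tcp [ 0.5579 -0.0141  0.1086] F [ 0.8 -3.3 -2.8] Mz [-0.74 -0.44  0.39] gap 0.0102 grip 78.0
turn [-2.000e-03  2.000e-03 -2.898e+00] q7 0.059 yaw -9.0 tilt 0.1
t 10.3 tcp [ 0.558  -0.0141  0.1086] F [ 1.6 -2.  -3.3] Mz [-0.77 -0.51  0.8 ] gap 0.0104 grip 78.5
turn [-2.000e-03  2.000e-03 -3.017e+00] q7 -0.049 yaw -15.9 tilt 0.12
t 10.5 tcp [ 0.558  -0.0141  0.1086] F [ 2.3 -3.9 -2.4] Mz [-0.87 -0.54  1.31] gap 0.01 grip 81.8
```

The torque ramps up to 1.3 N·m: hard stop at yaw of about -2°. Unwinding and lifting.

```bash

python3 -m creep '[{"xyz":[0,0,0],"turn":[0,0,-0.1],"claw":1},{"xyz":[0,0,0],"turn":[0,0,-0.1],"claw":1},{"xyz":[0,0,0],"turn":[0,0,-0.1],"claw":1},{"xyz":[0,0,0],"turn":[0,0,0],"claw":1}]' >/dev/null
python3 go.py 0.5573 -0.0135 0.107 157|tail -2
```

```text
turn [ 1.000e-03 -0.000e+00 -2.714e+00] q7 0.227 yaw 1.5 tilt 0.03
t 10.9 tcp [ 0.5575 -0.0128  0.1083] F [ 0.4  0.2 -4.9] Mz [ 0.33 -0.35  0.09] gap 0.0105 grip 77.8
```

```bash

python3 -m creep '[{"xyz":[0,0,-8],"turn":[0,0,0],"claw":1},{"xyz":[0,0,-12],"turn":[0,0,0],"claw":1},{"xyz":[0,0,-15],"turn":[0,0,0],"claw":1},{"xyz":[0,0,0],"turn":[0,0,0],"claw":1}]' >/dev/null
python3 go.py 0.5603 -0.1037 0.143 98
python3 - <<'E'
from w import *
im,d,W=cloud("side"); save(im[140:260,280:400],"a2.png",5);np.savez("pics/a2.npz",im=im,W=W)
for n in("top","side"):
    im=np.load("pics/%s0.npz"%n)["im"];c=calibration(n);M=np.array(c["camera_matrix"])@np.array(c["camera_from_world"])[:3]
    for nm,cx,cy in(("a",.5573,-.0132),("b",.5602,-.1035)):
        g=np.arange(-.010,.0101,.00025);X,Y=np.meshgrid(cx+g,cy+g,indexing="ij")
        p=np.stack([X,Y,X*0+.063,X*0+1],-1)@M.T;uv=(p[...,:2]/p[...,2:]).astype(np.float32)
        q=cv2.remap(im,uv[...,0],uv[...,1],cv2.INTER_CUBIC).astype(float)[...,0]
        r=np.hypot(X-cx,Y-cy)<.009; w=np.clip(np.percentile(q[r],60)-q,0,None)*r
        A=np.c_[X.ravel()-cx,Y.ravel()-cy];C=np.cov(A.T,aweights=w.ravel());e,V=np.linalg.eigh(C);print(n,nm,np.degrees(np.arctan2(V[1,1],V[0,1])).round(1)%180,np.sqrt(e).round(4))
E
```

```text
shift mm [-90.   -1.    3.7]
turn [ 0.004  0.004 -1.688] q7 0.201 yaw 1.3 tilt 0.26
t 11.3 tcp [ 0.5592 -0.0137  0.1467] F [ 0.7  0.5 -0.4] Mz [ 0.03 -0.02  0.  ] gap 0.0103 grip 79.3
top a 64.6 [0.0018 0.0052]
top b 9.099999999999994 [0.0018 0.0051]
side a 64.1 [0.0016 0.0049]
side b 7.400000000000006 [0.0017 0.005 ]
```

View pics/a2.png

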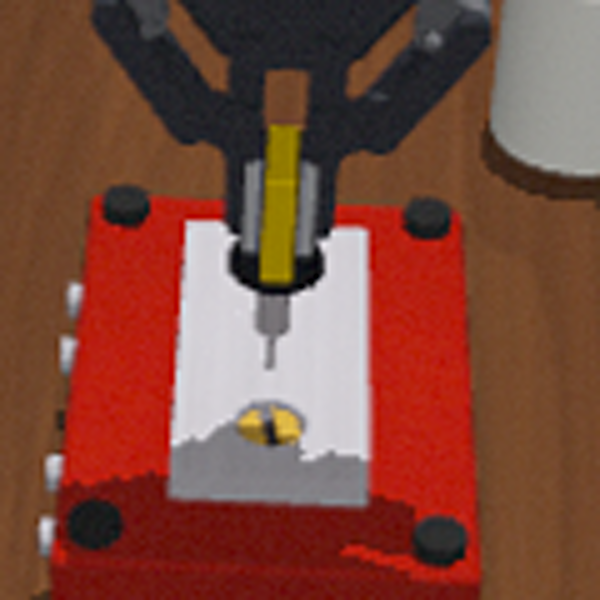

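The key is still square in the pads and the screw's slot has moved round. On to b (slot at 8°).

```bash

python3 -m creep '[{"xyz":[-30,0,0],"turn":[0,0,0],"claw":1},{"xyz":[-30,-1,0],"turn":[0,0,0],"claw":1},{"xyz":[-30,0,3],"turn":[0,0,0],"claw":1},{"xyz":[0,0,0],"turn":[0,0,-0.14],"claw":1},{"xyz":[0,0,0],"turn":[0,0,-0.14],"claw":1},{"xyz":[0,0,0],"turn":[0,0,-0.14],"claw":1},{"xyz":[0,0,0],"turn":[0,0,-0.14],"claw":1},{"xyz":[0,0,0],"turn":[0,0,-0.14],"claw":1}]' >/dev/null
python3 -m creep '[{"xyz":[0,0,0],"turn":[0,0,-0.14],"claw":1},{"xyz":[0,0,0],"turn":[0,0,-0.14],"claw":1},{"xyz":[0,0,0],"turn":[0,0,-0.14],"claw":1},{"xyz":[0,0,0],"turn":[0,0,-0.14],"claw":1},{"xyz":[0,0,0],"turn":[0,0,-0.14],"claw":1},{"xyz":[0,0,0],"turn":[0,0,-0.14],"claw":1},{"xyz":[0,0,0],"turn":[0,0,-0.14],"claw":1},{"xyz":[0,0,0],"turn":[0,0,0],"claw":1}]' >/dev/null
python3 go.py 0.5603 -0.1037 0.143 98
```

```text
shift mm [-1.9 -0.6 -2.8]
turn [ 0.    -0.001 -0.005] q7 1.957 yaw 97.7 tilt 0.04
t 12.95 tcp [ 0.5584 -0.1033  0.1402] F [-0.  -0.3 -0.4] Mz [0.04 0.02 0.08] gap 0.0101 grip 79.2
```

```bash

python3 -m creep '[{"xyz":[-1.9,-0.6,5],"turn":[0,0,0],"claw":1},{"xyz":[0,0,9],"turn":[0,0,0],"claw":1},{"xyz":[0,0,9],"turn":[0,0,0],"claw":1},{"xyz":[0,0,0],"turn":[0,0,0],"claw":1}]' >/dev/null
python3 go.py 0.5603 -0.1037 0.1085 98
python3 -m creep '[{"xyz":[0,0,2],"turn":[0,0,0],"claw":1},{"xyz":[0,0,2],"turn":[0,0,0],"claw":1},{"xyz":[0,0,1.5],"turn":[0,0,0],"claw":1},{"xyz":[0,0,0],"turn":[0,0,0],"claw":1}]' >/dev/null
python3 go.py 0.5603 -0.1037 0.1085 98
```

```text
shift mm [-0.9 -0.5  6.8]
turn [ 0.001 -0.004 -0.007] q7 1.964 yaw 97.6 tilt 0.21
t 13.35 tcp [ 0.5594 -0.1033  0.1153] F [-0.   0.9 -0.7] Mz [-0.04  0.06 -0.03] gap 0.0099 grip 79.2
shift mm [ 0.3 -0.   3.4]
turn [-0.    -0.    -0.006] q7 1.967 yaw 97.6 tilt 0.01
t 13.75 tcp [ 0.5606 -0.1036  0.1119] F [-0.5 -0.4 -0.9] Mz [-0.06  0.03  0.01] gap 0.0101 grip 79.2
```

```bash

python3 -m creep '[{"xyz":[0,0,1.5],"turn":[0,0,0],"claw":1},{"xyz":[0,0,1.5],"turn":[0,0,0],"claw":1},{"xyz":[0,0,0.5],"turn":[0,0,0],"claw":1},{"xyz":[0,0,0],"turn":[0,0,0],"claw":1}]' >/dev/null
python3 go.py 0.5603 -0.1037 0.1085 98
```

```text
shift mm [ 0.3 -0.  -0.1]
turn [ 0.    -0.    -0.006] q7 1.968 yaw 97.6 tilt 0.01
t 14.15 tcp [ 0.5606 -0.1036  0.1084] F [0.2 0.6 0.4] Mz [-0.03 -0.05 -0.03] gap 0.0101 grip 79.2
```

The blade went in cleanly. Turning b.

```bash

python3 -m creep '[{"xyz":[0,0,0],"turn":[0,0,0.06],"claw":1},{"xyz":[0,0,0],"turn":[0,0,0.1],"claw":1},{"xyz":[0,0,0],"turn":[0,0,0.13],"claw":1},{"xyz":[0,0,0],"turn":[0,0,0.13],"claw":1},{"xyz":[0,0,0],"turn":[0,0,0.13],"claw":1}]' >/dev/null
python3 go.py 0.5606 -0.1036 0.107 98|tail -2
python3 -m creep '[{"xyz":[0,0,0],"turn":[0,0,0.13],"claw":1},{"xyz":[0,0,0],"turn":[0,0,0.13],"claw":1},{"xyz":[0,0,0],"turn":[0,0,0.13],"claw":1},{"xyz":[0,0,0],"turn":[0,0,0.13],"claw":1},{"xyz":[0,0,0],"turn":[0,0,0.13],"claw":1},{"xyz":[0,0,0],"turn":[0,0,0.13],"claw":1},{"xyz":[0,0,0],"turn":[0,0,0.13],"claw":1},{"xyz":[0,0,0],"turn":[0,0,0.13],"claw":1}]' >/dev/null
python3 go.py 0.5606 -0.1036 0.107 98|tail -2
```

```text
turn [-0.     0.    -0.562] q7 1.45 yaw 65.8 tilt 0.02
t 14.65 tcp [ 0.5607 -0.1038  0.1086] F [-0.4 -0.3 -1.7] Mz [-0.16 -0.08  0.1 ] gap 0.0099 grip 79.2
turn [-0.000e+00  1.000e-03 -1.601e+00] q7 0.494 yaw 6.2 tilt 0.03
t 15.45 tcp [ 0.5608 -0.1037  0.1086] F [ 1.  -0.4 -3. ] Mz [-0.14 -0.18  0.13] gap 0.0102 grip 79.1
```

```bash

python3 -m creep '[{"xyz":[0,0,0],"turn":[0,0,0.13],"claw":1},{"xyz":[0,0,0],"turn":[0,0,0.13],"claw":1},{"xyz":[0,0,0],"turn":[0,0,0.13],"claw":1},{"xyz":[0,0,0],"turn":[0,0,0.13],"claw":1},{"xyz":[0,0,0],"turn":[0,0,0.13],"claw":1}]' >/dev/null
python3 go.py 0.5606 -0.1036 0.107 98|tail -2
python3 -m creep '[{"xyz":[0,0,0],"turn":[0,0,0.06],"claw":1},{"xyz":[0,0,0],"turn":[0,0,0.06],"claw":1}]' >/dev/null
python3 go.py 0.5606 -0.1036 0.107 98|tail -2
python3 -m creep '[{"xyz":[0,0,0],"turn":[0,0,0.06],"claw":1},{"xyz":[0,0,0],"turn":[0,0,0.06],"claw":1}]' >/dev/null
python3 go.py 0.5606 -0.1036 0.107 98|tail -2
```

```text
turn [ 0.000e+00  1.000e-03 -2.251e+00] q7 -0.09 yaw -31.0 tilt 0.04
t 15.95 tcp [ 0.5609 -0.1038  0.1086] F [ 0.5 -0.8 -2.4] Mz [-0.28 -0.27  0.09] gap 0.0102 grip 79.0
turn [ 0.000e+00  1.000e-03 -2.369e+00] q7 -0.194 yaw -37.7 tilt 0.05
t 16.15 tcp [ 0.561  -0.1038  0.1086] F [ 1.3 -0.7 -2.2] Mz [-0.32 -0.28  0.1 ] gap 0.0101 grip 79.1
turn [ 0.000e+00  1.000e-03 -2.489e+00] q7 -0.299 yaw -44.6 tilt 0.05
t 16.35 tcp [ 0.561  -0.1038  0.1086] F [ 0.5 -1.2 -3.6] Mz [-0.34 -0.29  0.1 ] gap 0.0101 grip 79.0
```

```bash

python3 -m creep '[{"xyz":[0,0,0],"turn":[0,0,0.06],"claw":1},{"xyz":[0,0,0],"turn":[0,0,0.06],"claw":1}]' >/dev/null
python3 go.py 0.5606 -0.1036 0.107 98|tail -2
python3 -m creep '[{"xyz":[0,0,0],"turn":[0,0,0.06],"claw":1},{"xyz":[0,0,0],"turn":[0,0,0.06],"claw":1}]' >/dev/null
python3 go.py 0.5606 -0.1036 0.107 98|tail -2
python3 -m creep '[{"xyz":[0,0,0],"turn":[0,0,0.06],"claw":1},{"xyz":[0,0,0],"turn":[0,0,0.06],"claw":1}]' >/dev/null
python3 go.py 0.5606 -0.1036 0.107 98|tail -2
```

```text
turn [ 1.000e-03  1.000e-03 -2.609e+00] q7 -0.405 yaw -51.5 tilt 0.05
t 16.55 tcp [ 0.561  -0.1039  0.1086] F [ 1.2 -1.9 -1.9] Mz [-0.39 -0.34  0.12] gap 0.0099 grip 79.0
turn [ 1.000e-03  1.000e-03 -2.729e+00] q7 -0.51 yaw -58.3 tilt 0.05
t 16.75 tcp [ 0.561  -0.1039  0.1086] F [ 1.5 -0.8 -2. ] Mz [-0.39 -0.31  0.09] gap 0.0101 grip 79.0
turn [ 1.000e-03  1.000e-03 -2.849e+00] q7 -0.614 yaw -65.2 tilt 0.06
t 16.95 tcp [ 0.561  -0.1039  0.1086] F [ 1.2 -0.6 -2.7] Mz [-0.37 -0.28  0.11] gap 0.0101 grip 79.0
```

```bash

python3 -m creep '[{"xyz":[0,0,0],"turn":[0,0,0.06],"claw":1},{"xyz":[0,0,0],"turn":[0,0,0.06],"claw":1}]' >/dev/null
python3 go.py 0.5606 -0.1036 0.107 98|tail -2
python3 -m creep '[{"xyz":[0,0,0],"turn":[0,0,0.06],"claw":1},{"xyz":[0,0,0],"turn":[0,0,0.06],"claw":1}]' >/dev/null
python3 go.py 0.5606 -0.1036 0.107 98|tail -2
python3 -m creep '[{"xyz":[0,0,0],"turn":[0,0,0.06],"claw":1}]' >/dev/null
python3 go.py 0.5606 -0.1036 0.107 98|tail -2
```

```text
turn [ 1.000e-03  1.000e-03 -2.969e+00] q7 -0.718 yaw -72.1 tilt 0.06
t 17.15 tcp [ 0.561  -0.1039  0.1086] F [ 1.3 -2.2 -2.7] Mz [-0.44 -0.35  0.07] gap 0.01 grip 79.0
turn [ 1.000e-03  1.000e-03 -3.089e+00] q7 -0.821 yaw -79.0 tilt 0.06
t 17.35 tcp [ 0.561  -0.104   0.1086] F [ 1.5 -0.7 -2.5] Mz [-0.41 -0.29  0.09] gap 0.0099 grip 79.0
turn [-1.000e-03 -1.000e-03  3.135e+00] q7 -0.873 yaw -82.4 tilt 0.06
t 17.45 tcp [ 0.561  -0.104   0.1086] F [ 1.2 -1.2 -3.1] Mz [-0.53 -0.31  0.25] gap 0.0101 grip 79.0
```

Stop contact begins (0.25 N·m at 3.15 rad). I'll press a little further to confirm, then unwind and lift.

```bash

python3 -m creep '[{"xyz":[0,0,0],"turn":[0,0,0.06],"claw":1},{"xyz":[0,0,0],"turn":[0,0,0.06],"claw":1},{"xyz":[0,0,0],"turn":[0,0,0.04],"claw":1}]' >/dev/null
python3 go.py 0.5606 -0.1036 0.107 98|tail -2
python3 -m creep '[{"xyz":[0,0,0],"turn":[0,0,-0.08],"claw":1},{"xyz":[0,0,0],"turn":[0,0,-0.08],"claw":1},{"xyz":[0,0,0],"turn":[0,0,-0.06],"claw":1},{"xyz":[0,0,0],"turn":[0,0,0],"claw":1}]' >/dev/null
python3 go.py 0.5606 -0.1036 0.107 98|tail -2
```

```text
turn [-1.000e-03 -2.000e-03  2.976e+00] q7 -1.01 yaw -91.5 tilt 0.08
t 17.75 tcp [ 0.561  -0.104   0.1086] F [ 1.2 -2.1 -2.4] Mz [-0.66 -0.3   0.71] gap 0.01 grip 79.5
turn [ 1.000e-03  1.000e-03 -3.085e+00] q7 -0.819 yaw -78.8 tilt 0.04
t 18.15 tcp [ 0.5609 -0.1039  0.1087] F [ 0.9 -0.8 -1.8] Mz [-0.55 -0.26  0.06] gap 0.0101 grip 79.1
```

```bash

python3 -m creep '[{"xyz":[0,0,-8],"turn":[0,0,0],"claw":1},{"xyz":[0,0,-15],"turn":[0,0,0],"claw":1},{"xyz":[0,0,-30],"turn":[0,0,0],"claw":1},{"xyz":[0,0,-28],"turn":[0,0,-0.14],"claw":1},{"xyz":[0,0,0],"turn":[0,0,-0.14],"claw":1},{"xyz":[0,0,0],"turn":[0,0,-0.14],"claw":1},{"xyz":[0,0,0],"turn":[0,0,-0.14],"claw":1},{"xyz":[0,0,0],"turn":[0,0,-0.14],"claw":1}]' >/dev/null
python3 -m creep '[{"xyz":[0,0,0],"turn":[0,0,-0.14],"claw":1},{"xyz":[0,0,0],"turn":[0,0,-0.14],"claw":1},{"xyz":[0,0,0],"turn":[0,0,-0.14],"claw":1},{"xyz":[0,0,0],"turn":[0,0,-0.14],"claw":1},{"xyz":[0,0,0],"turn":[0,0,-0.14],"claw":1},{"xyz":[0,0,0],"turn":[0,0,-0.14],"claw":1},{"xyz":[0,0,0],"turn":[0,0,-0.14],"claw":1},{"xyz":[0,0,0],"turn":[0,0,-0.14],"claw":1}]' >/dev/null
python3 -m creep '[{"xyz":[0,0,0],"turn":[0,0,-0.14],"claw":1},{"xyz":[0,0,0],"turn":[0,0,-0.14],"claw":1},{"xyz":[0,0,0],"turn":[0,0,-0.14],"claw":1},{"xyz":[0,0,0],"turn":[0,0,-0.14],"claw":1},{"xyz":[0,0,0],"turn":[0,0,0],"claw":1}]' >/dev/null
python3 go.py 0.4651 0.2981 0.18 58.2
python3 - <<'E'
from h import *
im,d,W=cloud("side");save(np.hstack([im[140:260,280:400],]),"b2.png",5)
E
```

```text
shift mm [296.3 288.   10.7]
turn [ 0.     0.001 -0.011] q7 1.299 yaw 57.6 tilt 0.05
t 20.25 tcp [ 0.5608 -0.1039  0.1907] F [ 0.2 -0.3 -2. ] Mz [-0.03  0.04  0.04] gap 0.0101 grip 79.2
```

View pics/b2.png

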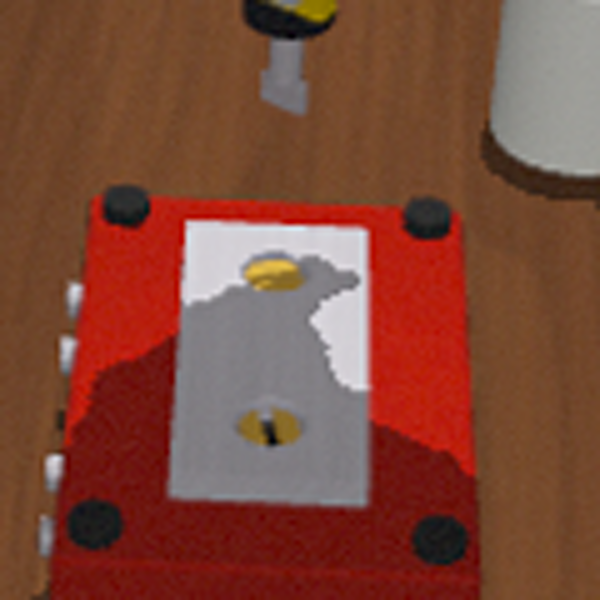

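Both slots have turned (a is nearly along y, b nearly along x), and the key hangs upright. Returning to the stand.

```bash

python3 -m creep '[{"xyz":[33,32,0],"turn":[0,0,-0.011],"claw":1},{"xyz":[33,32,0],"turn":[0,0,0],"claw":1},{"xyz":[33,32,0],"turn":[0,0,0],"claw":1},{"xyz":[33,32,0],"turn":[0,0,0],"claw":1},{"xyz":[33,32,0],"turn":[0,0,0],"claw":1},{"xyz":[33,32,0],"turn":[0,0,0],"claw":1},{"xyz":[33,32,0],"turn":[0,0,0],"claw":1},{"xyz":[33,32,0],"turn":[0,0,0],"claw":1}]' >/dev/null
python3 -m creep '[{"xyz":[32,32,0],"turn":[0,0,0],"claw":1},{"xyz":[0,0,10],"turn":[0,0,0],"claw":1},{"xyz":[0,0,30],"turn":[0,0,0],"claw":1},{"xyz":[0,0,0],"turn":[0,0,0],"claw":1}]'
python3 go.py 0.4651 0.2981 0.11 58.2
```

```text
time_s: 21.5
tcp_pos: [0.4596, 0.2961, 0.1464]
eef_rot: [0.276, 0.961, -0.003, -0.002]
force: [-1.1, -1.4, -1.0]
finger_gap: 0.0098
grip_force: 79.2
shift mm [-3.7  4.8 36.3]
turn [-0.006 -0.002 -0.004] q7 0.481 yaw 58.0 tilt 0.37
t 21.5 tcp [0.4596 0.2961 0.1464] F [-1.1 -1.4 -1. ] Mz [-0.04  0.06 -0.02] gap 0.0098 grip 79.2
```

```bash

python3 -m creep '[{"xyz":[-3.7,4.8,15],"turn":[0,0,0],"claw":1},{"xyz":[0,0,15],"turn":[0,0,0],"claw":1},{"xyz":[0,0,0],"turn":[0,0,0],"claw":1}]' >/dev/null
python3 go.py 0.4651 0.2981 0.06 58.2
python3 - <<'E'
from h import *
im,d,W=cloud("side");save(im[300:440,320:460],"c1.png",4)
E
```

```text
shift mm [ 1.5 -1.4 58.2]
turn [-0.002 -0.001 -0.003] q7 0.501 yaw 58.0 tilt 0.14
t 21.8 tcp [0.4672 0.2986 0.1182] F [-0.8  0.3 -0.9] Mz [-0.02  0.01  0.01] gap 0.0098 grip 79.2
```

View pics/c1.png

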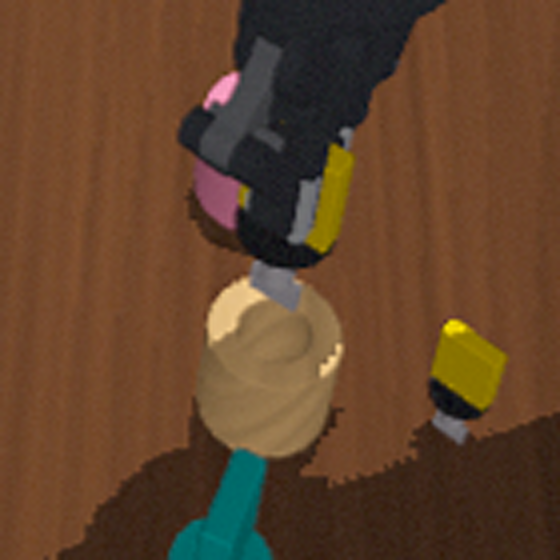

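The blade (275,285) is over the hole (275,335) as expected at this height. Lowering it.

```bash

python3 -m creep '[{"xyz":[1,-1,5],"turn":[0,0,0],"claw":1},{"xyz":[0,0,10],"turn":[0,0,0],"claw":1},{"xyz":[0,0,0],"turn":[0,0,0],"claw":1}]' >/dev/null
python3 go.py 0.4651 0.2981 0.0605 58.2
python3 -m creep '[{"xyz":[0,0,10],"turn":[0,0,0],"claw":1},{"xyz":[0,0,10],"turn":[0,0,0],"claw":1},{"xyz":[0,0,10],"turn":[0,0,0],"claw":1},{"xyz":[0,0,8],"turn":[0,0,0],"claw":1},{"xyz":[0,0,0],"turn":[0,0,0],"claw":1}]' >/dev/null
python3 go.py 0.4651 0.2981 0.0575 58.2
```

```text
shift mm [-0.3 -0.6 42.9]
turn [-0.002 -0.001 -0.001] q7 0.506 yaw 58.2 tilt 0.1
t 22.15 tcp [0.4653 0.2988 0.1034] F [-1.  -0.1 -0.7] Mz [ 0.06  0.01 -0.04] gap 0.0104 grip 79.2
shift mm [-0.3 -0.3  7.3]
turn [-0.003 -0.001 -0.001] q7 0.523 yaw 58.2 tilt 0.16
t 22.65 tcp [0.465  0.2985 0.0648] F [ 0.5 -0.5 -1.5] Mz [ 0.02 -0.03  0.01] gap 0.01 grip 79.2
```

```bash

python3 -m creep '[{"xyz":[0,0,4],"turn":[0,0,0],"claw":1},{"xyz":[0,0,2],"turn":[0,0,0],"claw":1},{"xyz":[0,0,1],"turn":[0,0,0],"claw":1},{"xyz":[0,0,0],"turn":[0,0,0],"claw":1},{"xyz":[0,0,0],"turn":[0,0,0],"claw":1}]' >/dev/null
python3 go.py 0.4651 0.2981 0.0567 58.2
```

```text
shift mm [ 0.2 -1.4  3. ]
turn [ 0.     0.    -0.001] q7 0.526 yaw 58.2 tilt 0.02
t 23.15 tcp [0.466  0.2992 0.0597] F [-0.6 -0.1 -0.7] Mz [ 0.03 -0.01  0.02] gap 0.01 grip 79.2
```

```bash

python3 -m creep '[{"xyz":[0,-1.2,1],"turn":[0,0,0],"claw":1},{"xyz":[0,0,1],"turn":[0,0,0],"claw":1},{"xyz":[0,0,0.5],"turn":[0,0,0],"claw":1},{"xyz":[0,0,0],"turn":[0,0,0],"claw":1},{"xyz":[0,0,0],"turn":[0,0,0],"claw":1}]' >/dev/null
python3 go.py 0.4651 0.2981 0.0567 58.2
```

```text
shift mm [ 0.1 -0.1  0.2]
turn [-0.    -0.    -0.001] q7 0.527 yaw 58.2 tilt 0.01
t 23.65 tcp [0.4653 0.2981 0.0569] F [ 0.7  0.5 -0.6] Mz [-0.02  0.11  0.03] gap 0.0102 grip 79.2
```

```bash

python3 -m creep '[{"xyz":[0,0,0],"turn":[0,0,0],"claw":0.4},{"xyz":[0,0,0],"turn":[0,0,0],"claw":0},{"xyz":[0,0,0],"turn":[0,0,0],"claw":-0.5},{"xyz":[0,0,0],"turn":[0,0,0],"claw":-1},{"xyz":[0,0,0],"turn":[0,0,0],"claw":-1},{"xyz":[0,0,0],"turn":[0,0,0],"claw":-1},{"xyz":[0,0,0],"turn":[0,0,0],"claw":-1}]'
python3 -m creep '[{"xyz":[0,0,-15],"turn":[0,0,0],"claw":-1},{"xyz":[0,0,-30],"turn":[0,0,0],"claw":-1},{"xyz":[0,0,-40],"turn":[0,0,0],"claw":-1},{"xyz":[0,0,-40],"turn":[0,0,0],"claw":-1},{"xyz":[-40,0,0],"turn":[0,0,0],"claw":-1},{"xyz":[-40,0,0],"turn":[0,0,0],"claw":-1},{"xyz":[0,0,0],"turn":[0,0,0],"claw":-1}]' | head -3
python3 - <<'E'
from h import *
im,d,W=cloud("side");save(im[150:450,200:500],"e1.png",2)
P=W[340:425,360:425].reshape(-1,3);h=cv2.cvtColor(im,cv2.COLOR_RGB2HSV)[340:425,360:425].reshape(-1,3)
Y=P[(h[:,1]>200)&(h[:,0]>22)&(h[:,0]<34)&(P[:,2]>.055)&(np.hypot(P[:,0]-.465,P[:,1]-.298)<.03)];print(len(Y),Y.min(0),Y.max(0))
E
```

```text
time_s: 24.35
tcp_pos: [0.4653, 0.2981, 0.057]
eef_rot: [0.274, 0.962, -0.0, -0.0]
force: [-1.0, -0.4, 0.1]
finger_gap: 0.0851
grip_force: 0.0
time_s: 25.05
tcp_pos: [0.5375, 0.2507, 0.1825]
eef_rot: [0.278, 0.961, -0.001, 0.002]
553 [0.44916966 0.28896758 0.05518275] [0.48147345 0.3136047  0.09566751]
```

View pics/e1.png

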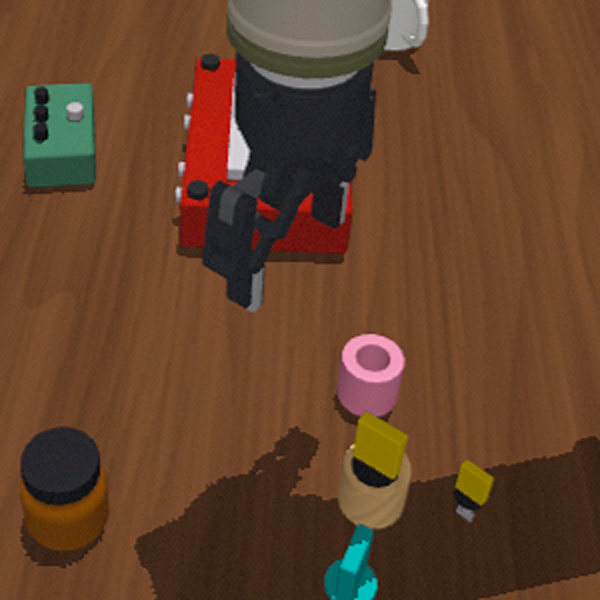

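The key stands upright and seated in its stand at (378,460), with its top at 0.0957 m against 0.096 m at the start. The gripper is clear of everything, so I'm handing in.

```bash
python3 -c "
from workcell import *
print(finish_job())"
```

```text
the job is handed in; nothing more can be done
None
```

The job is handed in, with no verdict returned: both screws were turned with the key until the torque rose sharply at the stop, the key is back upright in its stand, and I saw no contact with the mug, jar or pedal.

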